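Dispense one dropper bottle with the sprung plunger

TASK

Get one dropper bottle out of the bottle dispenser: push its slanting sprung plunger all the way in along its own line, keep it in for a moment until the front bottle has rolled down to the low end of the lane, then let it spring right back out. Dispense just this one bottle, and leave the amber bottle, the timer and the tape roll standing where they are.

Things in the scene. Friction and masses are not known exactly. Their poses are not given: they have to be found in the camera images.
- dispenser: Fixed white and aluminium bench dispenser. Origin on the worktop below its column; -x is its front (to the robot at yaw 0), +y its left. Base plate x -95 to +75, y -130 to +90, 14 mm high. A lane on top (x -62 to +32, y -145 to +100 mm) slopes 12 degrees down to -y; floor z = 200 mm at y = 0. Under its middle hangs a white box (x -45 to +15, y -18 to +45, underside from z 162 mm).
- lane_edge (a point): Top of the lane's front rim straight above the plunger, at x -62, y 0, z 213 mm from the dispenser's origin. The lane overhangs here, so a hand pointing straight down on the knob strikes it; a hand in line with the plunger, leaning back to the dispenser's front, passes 80 mm clear of it.
- plunger (a joint): Travel of the sprung plunger in m: 0 fully out, 0.024 fully in against its stop. It takes about 4 N to start and 12 N at the bottom, and springs back out when let go. Beyond about 80 percent it sinks the front stop and raises a rear stop that holds back the second bottle.
- plunger_top (a point): Centre of the flat top of the plunger's round black knob (32 mm diameter, 10 mm thick); moves with it. z axis: the plunger's axis pointing out, 35 degrees from vertical, leaning to the dispenser's front; push along -z. y axis: the dispenser's y. Fully out at x -89, y 0, z 98 mm from the dispenser's origin, fully in at x -75, z 78 mm, 3 mm clear of the 60 mm square housing face.
- front_stop_bar (a point): Where the front stop, a steel cross bar 16 mm high, stands out of the lane floor and holds the queue: x -15, y -7, z 198 mm from the dispenser's origin (fixed point).
- lane_end (a point): Foot of the rubber faced wall that catches the bottle at the lane's low end: x -15, y -137, z 171 mm from the dispenser's origin.
- bottle_1: Front bottle of the queue: white dropper bottle with a green pointed cap, lying across the lane with its cap to the dispenser's front; 30 mm diameter, 75 mm long, 43 g. Origin: centre of its bottom face, on its axis; its z axis runs to the cap. At first at about y +7, z 217 mm from the dispenser's origin; dispensed, at about y -126, z 188 mm.
- bottle_2: Second bottle of the queue, same kind, at first at about y +37, z 223 mm from the dispenser's origin; it must stay in the queue and moves up to y +7 mm.
- bottle_3: Third bottle of the queue, same kind, at first at about y +66, z 230 mm; it must stay in the queue.
- amber_bottle: Bystander: small brown reagent bottle with a black cap, 40 mm diameter, 82 mm high, standing left of the dispenser's front. Origin: centre of its bottom.
- timer: Bystander: flat white lab timer, 59x66x22 mm, right of the dispenser's front. Origin: centre of its underside.
- tape_roll: Bystander: roll of cream labelling tape lying flat, 104 mm diameter, 24 mm high, on the worktop to the left. Origin: centre of its underside.
Not all that is in view belongs to the job. Leave any yellow look-alike of the bottle_2 alone. Leave any pink look-alike of the bottle_1 alone.

How it is judged:
By the outcome, as a careful person would: the job done as asked, in the order asked, and still so for the second after the job is handed in, with the robot touching nothing.
It also fails if it takes over 32 s, if anything falls off the work surface, if the arm or the gripper's body presses on something with over 40 N, if the wrist force passes 120 N, or if a joint passes its speed limit or range.

ROBOT

A 6-joint arm with a two-finger parallel gripper is mounted at the origin on a cart in front of the work surface, level with it; the furniture and walls round the work are solid. World frame = base frame: x ahead of the robot, y to its left, z up, the work surface at z = 0. Lengths are in mm, angles in rad, forces in N, time in s.
With the tool pointing down it reaches from about 350 to 975 mm from the base axis. Payload 17.4 kg.
Tool frame: the origin (TCP) lies midway between the tips of the shut fingers; the grasp point (between the pads) lies behind it (ctrl.tcp_to_grasp is the z of the grasp point in the tool frame, in mm); z points along the fingers, y is the line along which they close (so a half turn about z gives the same grasp; the last joint's range is limited). The gripper opens to 85 mm and grips with 20 to 120 N. Pads are 22 mm wide; open, the fingers measure 114 mm over their backs; the gripper's body (76 mm by 85 mm) begins 54 mm behind the grasp point. The pads swing forward as they close: fully open they stand 13 mm farther back than shut.
Start: joints at [-1.206, 0.116, 1.442, -0, 1.584, -0.038], TCP at [264.589, -620.987, 231.303] pointing down, gripper open.
Joint ranges: [-2.83, 2.83], [-0.83, 2.19], [0.07, 2.5], [-1.14, 4.28], [0.01, 3], [-2.97, 2.97]. Speed limits (rad/s): [1.89, 1.89, 2.22, 3.14, 3.14, 3.14].

INTERFACE

Orientations are given as a unit quaternion [x, y, z, w].
In Python, from plant import ctrl gives the robot as it stands.
- The arm moves only by the tool apply_moves, never from a script. Its argument "deltas" is a list of rows, each an object of numbers: "hand": the closure, from -1 (fully open) to 1 (shut); "x", "y", "z": the shift along the world's x, y, z in units of 0.025 m (1.0 is 0.025 m); "ax", "ay", "az": the turn, a rotation vector about the world's x, y, z in units of 0.1 rad (1.0 is 0.1 rad). A call has 1 to 5 rows; each row shifts and turns the commanded pose from where the row before left it; what a row does not reach is not made up. A row lasts 1/8 s, in which the tool goes at most 62.5 mm and 10.7 degrees, less where a joint would pass 70% of its speed; a pose out of reach is approached as far as the arm can. A call with a number of a shift or a turn outside -1 to 1 is refused whole. A call with a gripper value outside its range is refused whole. The fingers move at their own pace and stop on an object; "force" is the grip in N (left out, the last holds). Time passes only in rows, so rows that do not move let the fingers close. It gives the time, the measured TCP pose, the force, the opening and the grip force at its end, in the units of the state.
- ctrl.observe(): the state, without advancing time (a new reading comes with each control period).
- ctrl.grab_frame(name): name is "scene" or "top"; returns the picture (400x640x3 uint8, red, green, blue); there is no depth.
- ctrl.calibration(name): a dict with "fx", "fy", "cx", "cy" (pixels), "rvec" (rotation vector, rad) and "tvec" (3), from world to camera coordinates, as OpenCV has them. Camera axes: x right, y down, z forward; pixel columns grow to the right and rows downward; lengths in mm; the calibration is good to about 2 mm. A picture is of the moment at which its call begins. calibration takes no time and is no camera call.
- ctrl.sign_off(): hands the job in; it is judged then, once.
The state is a dict: "clock": time; "joint_positions": joint angles; "qvel": joint speeds; "joint_torque": joint torques, N m; "tool_pos": TCP position; "ee_rot": TCP orientation; "contact_force": force on the tool from outside, world axes, zero at the start; "wrist_torque": the same for the moment, N m; "gripper_width": finger opening in mm; "grasp_force": force on a finger pad.
Only numpy, scipy, OpenCV 4.12 (cv2) and the standard library are available. Lean on these libraries where they do the work, as an engineer would, in place of code of your own. Each camera call takes 0.05 s, during which the arm holds its last target. There are 200 camera calls.

## Working session

There is one attempt and no reset: what is moved stays moved. The work goes in short steps, Python scripts to look and compute and a tool call to move; the robot and the scene stay as the last step left them, time stands still between calls to the robot, and variables do not carry over. Pictures are saved under pics/ and viewed, at most 10 in all, crops included, and the job is handed in when it is done.

Besides the shell and the picture viewer there is one more tool, called by a JSON object that holds its "api" and its "payload", one argument or row to a line. apply_moves: Moves the arm, as the interface text tells. Shifts and turns lie within -1 to 1; 1 stands for 0.025 m of shift or 0.1 rad of turn. Its arguments: {"type":"object","properties":{"deltas":{"type":"array"},"force":{"type":"number"}},"required":["deltas"]}

```bash
mkdir -p pics
cat > h.py <<'E'
import numpy as np, cv2
from plant import ctrl
def cal(n):
    c=ctrl.calibration(n);R=cv2.Rodrigues(np.array(c['rvec'],float))[0];t=np.array(c['tvec'],float).ravel()
    K=np.array([[c['fx'],0,c['cx']],[0,c['fy'],c['cy']],[0,0,1.]]);return K,R,t
def ray(n,u,v):
    K,R,t=cal(n);d=R.T@np.linalg.inv(K)@np.array([u,v,1.]);return -R.T@t,d
def onz(n,u,v,z):
    o,d=ray(n,u,v);return o+d*(z-o[2])/d[2]
def proj(n,p):
    K,R,t=cal(n);q=K@(R@np.array(p,float)+t);return q[:2]/q[2]
def snap(n,f):
    im=ctrl.grab_frame(n)[:,:,::-1].copy();cv2.imwrite('pics/'+f,im);return im
E
python3 - <<'E'
from h import *
a=snap('scene','s0.png');b=snap('top','t0.png')
for n in('scene','top'):
    K,R,t=cal(n);print(n,K[0,0],-R.T@t,R[2])
print(ctrl.observe(),ctrl.tcp_to_grasp)
E
```

```text
scene 434.8263231099897 [-149.02221753  586.18827592  877.8623835 ] [ 0.6258094  -0.47255144 -0.6205302 ]
top 413.06993308925865 [ 423.20904281   36.38832635 1172.17253134] [ 0.16031004 -0.0228279  -0.9868027 ]
{'clock': 0.1, 'joint_positions': array([-1.20580175e+00,  1.16461816e-01,  1.44220693e+00,  1.25006557e-05,
        1.58400590e+00, -3.78089285e-02]), 'qvel': array([-1.28779102e-03,  3.93324049e-05, -9.89630595e-04,  2.69647695e-03,
        7.13587997e-04, -1.09415982e-03]), 'joint_torque': array([ 1.84155739e-03, -7.33662772e+01, -6.33788896e+01,  9.57598604e-05,
        5.27480108e-03,  3.76838750e-05]), 'tool_pos': array([ 264.52701625, -620.81929482,  230.61469734]), 'ee_rot': array([ 9.79786971e-01,  2.00042993e-01, -8.19420254e-05, -5.34788218e-04]), 'contact_force': array([ 0.43271284, -0.07865499, -0.81263564]), 'wrist_torque': array([0.01443502, 0.00165477, 0.04719303]), 'grasp_force': 0.0, 'gripper_width': 85.05682083962357} -18.700000000000003
```

View pics/s0.png

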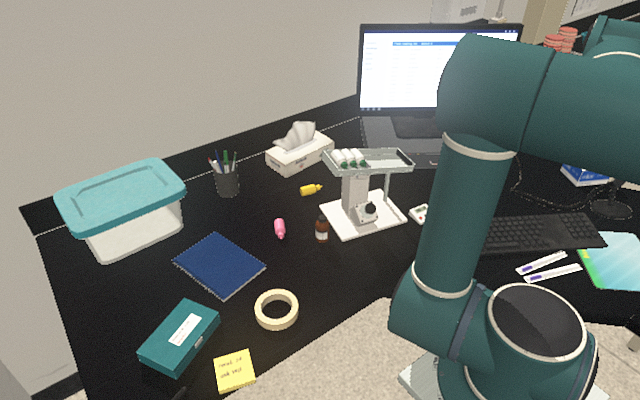

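View pics/t0.png

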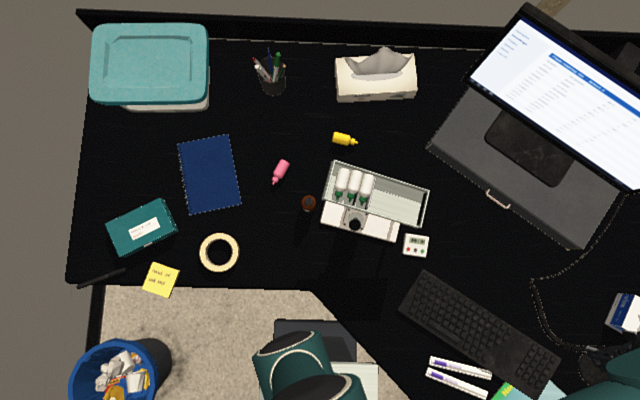

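The scene view shows the dispenser at about (365,195), with the black knob at (370,209), the amber bottle at (321,230), the timer at (418,213) and the tape at (276,310). In the top view the knob is at (355,224) and the lane corners are at about (330,162), (429,188) and (424,226). The yellow (344,139) and pink (280,172) look-alikes lie outside the dispenser, so I'll leave them alone.

Run:
```python
import cv2,numpy as np
a=cv2.imread('pics/s0.png')[135:245,300:440];b=cv2.imread('pics/t0.png')[150:260,295:435]
cv2.imwrite('pics/c0.png',np.vstack([cv2.resize(x,(0,0),fx=2.72*1,fy=2.72,interpolation=cv2.INTER_CUBIC) for x in(a,b)]))
```

```text
(no output)
```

View pics/c0.png

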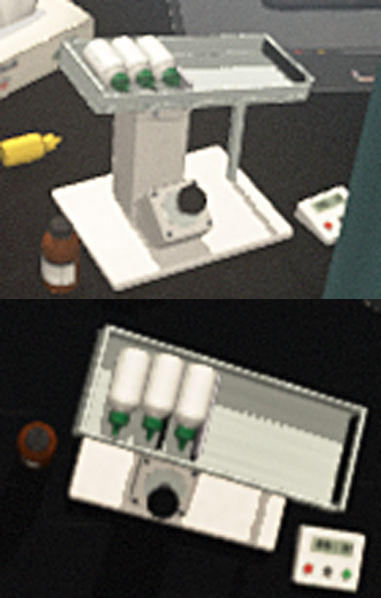

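Run:
```python
from h import *
from scipy.optimize import least_squares
S=lambda x,y:(x/2.72+300,y/2.72+135)
T=lambda x,y:(x/2.72+295,(y-299)/2.72+150)
rz=lambda y:213+y*np.tan(np.radians(12))
obs=[('scene',S(52,186),(75,90,14)),('scene',S(108,287),(-95,90,14)),('scene',S(293,234),(-95,-130,14)),('scene',S(222,147),(75,-130,14)),
('top',T(70,494),(-95,90,14)),('top',T(275,550),(-95,-130,14)),
('top',T(103,325),(32,100,rz(100))),('top',T(367,410),(32,-145,rz(-145))),('top',T(345,510),(-62,-145,rz(-145))),('top',T(77,437),(-62,100,rz(100))),
('scene',S(190,196),(-87,0,95)),('top',T(162,500),(-88,0,97))]
def W(p,l):
    c,s=np.cos(p[2]),np.sin(p[2]);return np.array([p[0]+c*l[0]-s*l[1],p[1]+s*l[0]+c*l[1],l[2]])
f=lambda p:np.concatenate([proj(n,W(p,l))-uv for n,uv,l in obs])
r=least_squares(f,[500,0,-.25],loss='soft_l1',x_scale=[10,10,.1]);print(r.x);print(f(r.x).reshape(-1,2).round(1))
p=r.x
for l in[(-89,0,98),(-75,0,78)]:print(W(p,l))
# knob by triangulation
A=[];b=[]
for n,uv in(('scene',S(190,196)),('top',T(162,500))):
    o,d=ray(n,*uv);d/=np.linalg.norm(d);P=np.eye(3)-d*d[:,None];A.append(P);b.append(P@o)
print('tri',np.linalg.lstsq(np.vstack(A),np.hstack(b),rcond=None)[0])
```

```text
[ 6.05751124e+02 -1.02425686e+02 -2.37433144e-01]
[[ 0.  -0.1]
 [ 2.4 -2.3]
 [ 0.8 -2.6]
 [-0.6 -2.2]
 [-0.4  0.1]
 [-0.1  0.3]
 [ 0.2 -0.2]
 [-1.6  0.1]
 [-2.1  0.3]
 [-0.8 -3. ]
 [ 1.  -0.2]
 [ 0.6  1.4]]
[519.24802552 -81.49212373  98.        ]
[532.85525444 -84.78504359  78.        ]
tri [524.16803453 -80.80787482  92.9944045 ]
```

```bash
cat >> h.py <<'E'
from scipy.spatial.transform import Rotation as Ro
yaw=-0.2374
K0=np.array([520.5,-81.3,98.])
def target():
    z=np.array([np.sin(np.radians(35)),0,-np.cos(np.radians(35))]);y=np.array([0,-1,0.]);x=np.cross(y,z)
    return Ro.from_euler('z',yaw)*Ro.from_matrix(np.c_[x,y,z])
def rem(back):
    o=ctrl.observe();R1=target();d=R1.as_matrix()[:,2]
    print('t',o['clock'],'pos',o['tool_pos'].round(1),'F',o['contact_force'].round(1),'w',round(o['gripper_width'],1),'q',o['joint_positions'].round(2))
    print('units shift',((K0-back*d-o['tool_pos'])/25).round(2),'turn',((R1*Ro.from_quat(o['ee_rot']).inv()).as_rotvec()/.1).round(2),'axis',d.round(3))
    L=Ro.from_euler('z',-yaw).as_matrix()@(o['tool_pos']-K0);print('depth along',(o['tool_pos']-K0)@d)
E
python3 -c "from h import *;rem(60)"
```

```text
t 0.1 pos [ 264.5 -620.8  230.6] F [ 0.4 -0.1 -0.8] w 85.1 q [-1.21  0.12  1.44  0.    1.58 -0.04]
units shift [ 8.9  21.9  -3.34] turn [ 0.5  -6.19 -6.2 ] axis [ 0.557 -0.135 -0.819]
depth along -178.55714138307553
```

{"api": "apply_moves", "payload": {
  "deltas": [
    {"hand":1,"x":0.25,"y":1,"z":0.1,"ax":0.025,"ay":-0.31,"az":-0.31},
    {"hand":1,"x":0.25,"y":1,"z":0.1,"ax":0.025,"ay":-0.31,"az":-0.31},
    {"hand":1,"x":0.25,"y":1,"z":0.1,"ax":0.025,"ay":-0.31,"az":-0.31},
    {"hand":1,"x":0.25,"y":1,"z":0.1,"ax":0.025,"ay":-0.31,"az":-0.31},
    {"hand":1,"x":0.25,"y":1,"z":0.1,"ax":0.025,"ay":-0.31,"az":-0.31}
  ]
}}

```text
clock: 0.72
tool_pos: [296.0, -495.1, 243.5]
ee_rot: [0.989, 0.123, 0.077, 0.009]
contact_force: [-1.6, -0.4, 0.8]
gripper_width: -0.3
grasp_force: 0.0
```

{"api": "apply_moves", "payload": {
  "deltas": [
    {"hand":1,"x":0.25,"y":1,"z":0.1,"ax":0.025,"ay":-0.31,"az":-0.31},
    {"hand":1,"x":0.25,"y":1,"z":0.1,"ax":0.025,"ay":-0.31,"az":-0.31},
    {"hand":1,"x":0.25,"y":1,"z":0.1,"ax":0.025,"ay":-0.31,"az":-0.31},
    {"hand":1,"x":0.25,"y":1,"z":0.1,"ax":0.025,"ay":-0.31,"az":-0.31},
    {"hand":1,"x":0.25,"y":1,"z":0.1,"ax":0.025,"ay":-0.31,"az":-0.31}
  ]
}}

```text
clock: 1.35
tool_pos: [327.2, -370.1, 256.1]
ee_rot: [0.987, 0.044, 0.154, 0.018]
contact_force: [-0.7, 0.2, 0.5]
gripper_width: 0.2
grasp_force: 0.0
```

{"api": "apply_moves", "payload": {
  "deltas": [
    {"hand":1,"x":0.25,"y":1,"z":0.1,"ax":0.025,"ay":-0.31,"az":-0.31},
    {"hand":1,"x":0.25,"y":1,"z":0.1,"ax":0.025,"ay":-0.31,"az":-0.31},
    {"hand":1,"x":0.25,"y":1,"z":0.1,"ax":0.025,"ay":-0.31,"az":-0.31},
    {"hand":1,"x":0.25,"y":1,"z":0.1,"ax":0.025,"ay":-0.31,"az":-0.31},
    {"hand":1,"x":0.25,"y":1,"z":0.1,"ax":0.025,"ay":-0.31,"az":-0.31}
  ]
}}

```text
clock: 1.98
tool_pos: [358.3, -245.2, 268.6]
ee_rot: [0.973, -0.035, 0.228, 0.028]
contact_force: [0.7, -0.6, 0.7]
gripper_width: 0.1
grasp_force: 0.0
```

{"api": "apply_moves", "payload": {
  "deltas": [
    {"hand":1,"x":0.25,"y":1,"z":0.1,"ax":0.025,"ay":-0.31,"az":-0.31},
    {"hand":1,"x":0.25,"y":1,"z":0.1,"ax":0.025,"ay":-0.31,"az":-0.31},
    {"hand":1,"x":0.25,"y":1,"z":0.1,"ax":0.025,"ay":-0.31,"az":-0.31},
    {"hand":1,"x":0.25,"y":1,"z":0.1,"ax":0.025,"ay":-0.31,"az":-0.31},
    {"hand":1,"x":0.25,"y":1,"z":0.1,"ax":0.025,"ay":-0.31,"az":-0.31}
  ]
}}

```text
clock: 2.6
tool_pos: [421.3, -136.0, 285.4]
ee_rot: [0.95, -0.113, 0.288, 0.032]
contact_force: [-0.0, -0.7, 0.6]
gripper_width: -0.1
grasp_force: 0.0
```

```bash
python3 -c "from h import *;rem(60)"
```

```text
t 2.6 pos [ 421.3 -136.   285.4] F [-0.  -0.7  0.6] w -0.1 q [-0.45 -0.83  2.14  0.13  1.25  1.35]
units shift [ 2.63  2.51 -5.53] turn [-0.1  -0.2  -0.02] axis [ 0.557 -0.135 -0.819]
depth along -201.45389709470345
```

{"api": "apply_moves", "payload": {
  "deltas": [
    {"hand":1,"x":0.5,"y":0.4,"z":-0.9,"ay":-0.04,"ax":-0.02},
    {"hand":1,"x":0.5,"y":0.4,"z":-0.9,"ay":-0.04,"ax":-0.02},
    {"hand":1,"x":0.5,"y":0.4,"z":-0.9,"ay":-0.04,"ax":-0.02},
    {"hand":1,"x":0.5,"y":0.4,"z":-0.9,"ay":-0.04,"ax":-0.02},
    {"hand":1,"x":0.4,"y":0.4,"z":-0.9,"ay":-0.04,"ax":-0.02}
  ]
}}

```text
validation failed for argument at $.de...
```

```bash
python3 -c "from h import *;rem(40)"
```

```text
t 2.6 pos [ 421.3 -136.   285.4] F [-0.  -0.7  0.6] w -0.1 q [-0.45 -0.83  2.14  0.13  1.25  1.35]
units shift [ 3.08  2.41 -6.19] turn [-0.1  -0.2  -0.02] axis [ 0.557 -0.135 -0.819]
depth along -201.45389709470345
```

{"api": "apply_moves", "payload": {
  "deltas": [
    {"hand":1,"x":0.5,"y":0.4,"z":-0.9,"ax":-0.02,"ay":-0.04,"az":0},
    {"hand":1,"x":0.5,"y":0.4,"z":-0.9,"ax":-0.02,"ay":-0.04,"az":0},
    {"hand":1,"x":0.5,"y":0.4,"z":-0.9,"ax":-0.02,"ay":-0.04,"az":0},
    {"hand":1,"x":0.5,"y":0.4,"z":-0.9,"ax":-0.02,"ay":-0.04,"az":0},
    {"hand":1,"x":0.4,"y":0.4,"z":-0.9,"ax":-0.02,"ay":-0.04,"az":0}
  ]
}}

```text
clock: 3.22
tool_pos: [481.1, -86.2, 172.0]
ee_rot: [0.947, -0.111, 0.298, 0.035]
contact_force: [0.7, -0.8, 0.0]
gripper_width: 0.0
grasp_force: 0.0
```

```bash
python3 -c "from h import *;rem(40)"
```

```text
t 3.225 pos [481.1 -86.2 172. ] F [ 0.7 -0.8  0. ] w 0.0 q [-0.23 -0.71  2.27 -0.01  0.97  1.58]
units shift [ 0.68  0.41 -1.65] turn [ 0.   -0.01 -0.04] axis [ 0.557 -0.135 -0.819]
depth along -81.87944531234342
```

Orientation is right. I'll move to 40 mm out, then check from the pictures.

{"api": "apply_moves", "payload": {
  "deltas": [
    {"hand":1,"x":0.34,"y":0.2,"z":-0.82,"ax":0,"ay":0,"az":0},
    {"hand":1,"x":0.34,"y":0.2,"z":-0.83,"ax":0,"ay":0,"az":0}
  ]
}}

```text
clock: 3.48
tool_pos: [498.0, -76.3, 130.8]
ee_rot: [0.947, -0.111, 0.298, 0.035]
contact_force: [0.3, -0.1, -0.2]
gripper_width: 0.1
grasp_force: 0.0
```

Run:
```python
from h import *
rem(25)
a=snap('scene','s1.png');b=snap('top','t1.png')
o=ctrl.observe()['tool_pos']
print('tcp px',proj('scene',o),proj('top',o),'knob',proj('scene',K0),proj('top',K0))
cv2.imwrite('pics/c1.png',np.vstack([cv2.resize(x,(0,0),fx=2.72,fy=2.72,interpolation=cv2.INTER_CUBIC) for x in(a[135:245,300:440],b[150:260,295:435])]))
```

```text
t 3.475 pos [498.  -76.3 130.8] F [ 0.3 -0.1 -0.2] w 0.1 q [-0.19 -0.63  2.3  -0.04  0.87  1.63]
units shift [ 0.34 -0.06 -0.49] turn [ 0.   -0.01 -0.04] axis [ 0.557 -0.135 -0.819]
depth along -40.09431710689706
tcp px [375.94928329 202.69680451] [354.13524948 233.23573446] knob [370.9010008  206.29289949] [354.99425298 225.19271277]
```

View pics/c1.png

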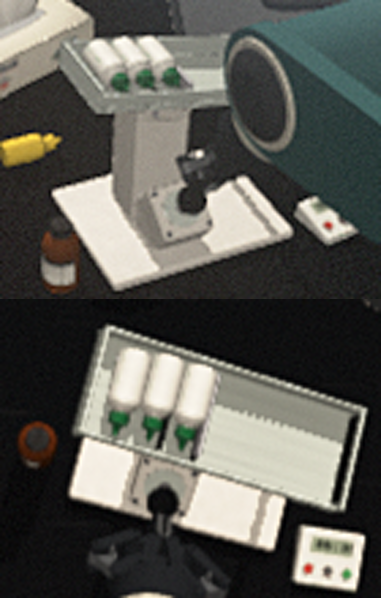

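{"api": "apply_moves", "payload": {
  "deltas": [
    {"hand":1,"x":0.34,"y":-0.06,"z":-0.49,"ax":0,"ay":0,"az":-0.04},
    {"hand":1,"x":0.11,"y":-0.03,"z":-0.16,"ax":0,"ay":0,"az":0},
    {"hand":1,"x":0.11,"y":-0.03,"z":-0.16,"ax":0,"ay":0,"az":0},
    {"hand":1,"x":0.11,"y":-0.03,"z":-0.16,"ax":0,"ay":0,"az":0}
  ]
}}

```text
clock: 4.08
tool_pos: [514.9, -80.6, 107.9]
ee_rot: [0.947, -0.113, 0.298, 0.036]
contact_force: [0.3, 0.5, 0.0]
gripper_width: -0.2
grasp_force: 0.0
```

```bash
python3 -c "from h import *;rem(0)"
```

```text
t 4.075 pos [514.9 -80.6 107.9] F [0.3 0.5 0. ] w -0.2 q [-0.19 -0.56  2.29 -0.04  0.8   1.64]
units shift [ 0.23 -0.03 -0.4 ] turn [ 0.01 -0.    0.01] axis [ 0.557 -0.135 -0.819]
depth along -11.325268530825678
```

{"api": "apply_moves", "payload": {
  "deltas": [
    {"hand":1,"x":0.1,"y":-0.015,"z":-0.16,"ax":0,"ay":0,"az":0},
    {"hand":1,"x":0.1,"y":-0.015,"z":-0.16,"ax":0,"ay":0,"az":0}
  ]
}}

```text
clock: 4.32
tool_pos: [519.8, -81.2, 99.4]
ee_rot: [0.947, -0.113, 0.298, 0.036]
contact_force: [-2.7, -0.8, 3.2]
gripper_width: 0.1
grasp_force: 2.1
```

{"api": "apply_moves", "payload": {
  "deltas": [
    {"hand":1,"x":0.11,"y":-0.027,"z":-0.164,"ax":0,"ay":0,"az":0}
  ]
}}

```text
clock: 4.45
tool_pos: [522.7, -81.9, 95.4]
ee_rot: [0.947, -0.113, 0.298, 0.036]
contact_force: [-4.9, 0.9, 4.8]
gripper_width: 0.0
grasp_force: 2.9
```

Run:
```python
from h import *
rem(0)
a=snap('scene','s2.png');b=snap('top','t2.png')
cv2.imwrite('pics/c2.png',np.hstack([cv2.resize(x,(400,400),interpolation=cv2.INTER_CUBIC) for x in(a[170:240,335:405],b[190:260,320:390])]))
```

```text
t 4.45 pos [522.7 -81.9  95.4] F [-4.9  0.9  4.8] w 0.0 q [-0.19 -0.52  2.29 -0.04  0.76  1.64]
units shift [-0.09  0.02  0.1 ] turn [ 0.   -0.01  0.01] axis [ 0.557 -0.135 -0.819]
depth along 3.4108652275590163
```

View pics/c2.png

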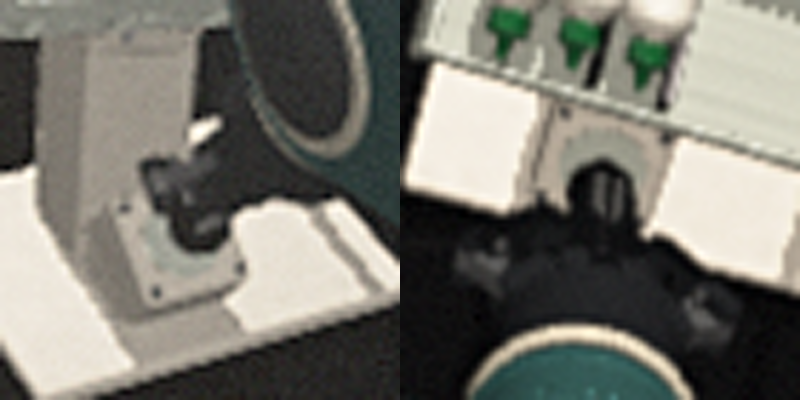

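{"api": "apply_moves", "payload": {
  "deltas": [
    {"hand":1,"x":0.11,"y":-0.027,"z":-0.164,"ax":0,"ay":0,"az":0},
    {"hand":1,"x":0.11,"y":-0.027,"z":-0.164,"ax":0,"ay":0,"az":0},
    {"hand":1,"x":0.11,"y":-0.027,"z":-0.164,"ax":0,"ay":0,"az":0}
  ]
}}

```text
clock: 4.92
tool_pos: [530.9, -83.8, 83.4]
ee_rot: [0.947, -0.113, 0.298, 0.036]
contact_force: [-7.1, 2.4, 7.8]
gripper_width: -0.3
grasp_force: 5.4
```

{"api": "apply_moves", "payload": {
  "deltas": [
    {"hand":1,"x":0.07,"y":-0.016,"z":-0.1,"ax":0,"ay":0,"az":0}
  ]
}}

```text
clock: 5.05
tool_pos: [532.6, -84.2, 80.9]
ee_rot: [0.947, -0.113, 0.298, 0.036]
contact_force: [-8.0, 1.7, 8.6]
gripper_width: -0.0
grasp_force: 5.9
```

```bash
python3 -c "from h import *;rem(0)"
```

```text
t 5.05 pos [532.6 -84.2  80.9] F [-8.   1.7  8.6] w -0.0 q [-0.19 -0.47  2.29 -0.04  0.72  1.64]
units shift [-0.49  0.12  0.68] turn [ 0.   -0.01  0.  ] axis [ 0.557 -0.135 -0.819]
depth along 21.184892183868413
```

{"api": "apply_moves", "payload": {
  "deltas": [
    {"hand":1,"x":0.045,"y":-0.01,"z":-0.066,"ax":0,"ay":0,"az":0}
  ]
}}

```text
clock: 5.18
tool_pos: [533.5, -84.4, 80.1]
ee_rot: [0.947, -0.113, 0.298, 0.036]
contact_force: [-64.2, 14.0, 51.1]
gripper_width: 0.3
grasp_force: 40.1
```

{"api": "apply_moves", "payload": {
  "deltas": [
    {"hand":1,"x":0.03,"y":-0.008,"z":-0.05,"ax":0,"ay":0,"az":0}
  ]
}}

```text
clock: 5.3
tool_pos: [533.8, -84.5, 79.9]
ee_rot: [0.947, -0.113, 0.297, 0.036]
contact_force: [-94.6, 20.4, 73.2]
gripper_width: -0.0
grasp_force: 57.4
```

The stop is very stiff and I pushed too far past it. I'll back off about 2.7 mm but keep it seated.

{"api": "apply_moves", "payload": {
  "deltas": [
    {"hand":1,"x":-0.06,"y":0.015,"z":0.088,"ax":0,"ay":0,"az":0}
  ]
}}

```text
clock: 5.42
tool_pos: [532.6, -84.3, 81.0]
ee_rot: [0.947, -0.113, 0.298, 0.036]
contact_force: [-9.1, 1.3, 6.8]
gripper_width: -0.3
grasp_force: 5.5
```

Run:
```python
from h import *
rem(0)
b=snap('top','t3.png');cv2.imwrite('pics/c3.png',cv2.resize(b[150:260,295:435],(700,550),interpolation=cv2.INTER_CUBIC))
```

```text
t 5.425 pos [532.6 -84.3  81. ] F [-9.1  1.3  6.8] w -0.3 q [-0.19 -0.47  2.29 -0.04  0.72  1.64]
units shift [-0.48  0.12  0.68] turn [ 0.   -0.01  0.  ] axis [ 0.557 -0.135 -0.819]
depth along 21.11784594397252
```

View pics/c3.png

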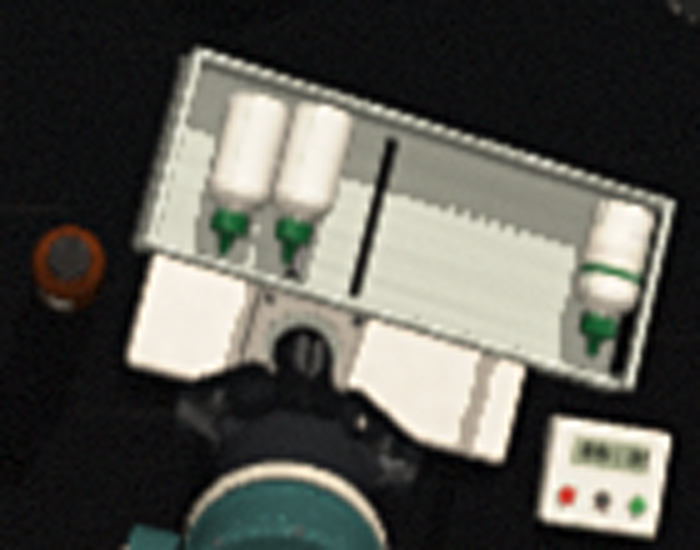

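The front bottle has rolled to the low end, at (612,265) in the crop. The other two are held back at (250,150) and (312,160). I'll hold for a moment, then retract along the axis.

{"api": "apply_moves", "payload": {
  "deltas": [
    {"hand":1,"x":0,"y":0,"z":0,"ax":0,"ay":0,"az":0},
    {"hand":1,"x":0,"y":0,"z":0,"ax":0,"ay":0,"az":0},
    {"hand":1,"x":0,"y":0,"z":0,"ax":0,"ay":0,"az":0}
  ]
}}

```text
clock: 5.85
tool_pos: [532.9, -84.3, 80.4]
ee_rot: [0.947, -0.113, 0.298, 0.036]
contact_force: [-10.3, 2.5, 10.4]
gripper_width: -0.1
grasp_force: 7.1
```

{"api": "apply_moves", "payload": {
  "deltas": [
    {"hand":1,"x":-0.279,"y":0.067,"z":0.41,"ax":0,"ay":0,"az":0},
    {"hand":1,"x":-0.279,"y":0.067,"z":0.41,"ax":0,"ay":0,"az":0},
    {"hand":1,"x":-0.279,"y":0.067,"z":0.41,"ax":0,"ay":0,"az":0},
    {"hand":1,"x":-0.557,"y":0.135,"z":0.819,"ax":0,"ay":0,"az":0},
    {"hand":1,"x":-0.557,"y":0.135,"z":0.819,"ax":0,"ay":0,"az":0}
  ]
}}

```text
clock: 6.48
tool_pos: [483.3, -72.4, 152.1]
ee_rot: [0.947, -0.113, 0.298, 0.036]
contact_force: [0.4, -1.0, -0.0]
gripper_width: 0.3
grasp_force: 0.0
```

{"api": "apply_moves", "payload": {
  "deltas": [
    {"hand":1,"x":0,"y":0,"z":0,"ax":0,"ay":0,"az":0},
    {"hand":1,"x":0,"y":0,"z":0,"ax":0,"ay":0,"az":0},
    {"hand":1,"x":0,"y":0,"z":0,"ax":0,"ay":0,"az":0},
    {"hand":1,"x":0,"y":0,"z":0,"ax":0,"ay":0,"az":0},
    {"hand":1,"x":0,"y":0,"z":0,"ax":0,"ay":0,"az":0}
  ]
}}

```text
clock: 7.1
tool_pos: [484.1, -72.6, 151.2]
ee_rot: [0.947, -0.113, 0.298, 0.036]
contact_force: [-0.2, 1.1, -0.7]
gripper_width: -0.1
grasp_force: 0.0
```

Run:
```python
from h import *
rem(0)
a=snap('scene','s4.png');b=snap('top','t4.png')
cv2.imwrite('pics/c4.png',np.vstack([cv2.resize(x,(0,0),fx=2.72,fy=2.72,interpolation=cv2.INTER_CUBIC) for x in(a[135:245,300:440],b[150:260,295:435])]))
```

```text
t 7.1 pos [484.1 -72.6 151.2] F [-0.2  1.1 -0.7] w -0.1 q [-0.18 -0.69  2.3  -0.04  0.93  1.64]
units shift [ 1.46 -0.35 -2.13] turn [ 0.   -0.02  0.01] axis [ 0.557 -0.135 -0.819]
depth along -65.0397446942565
```

View pics/c4.png

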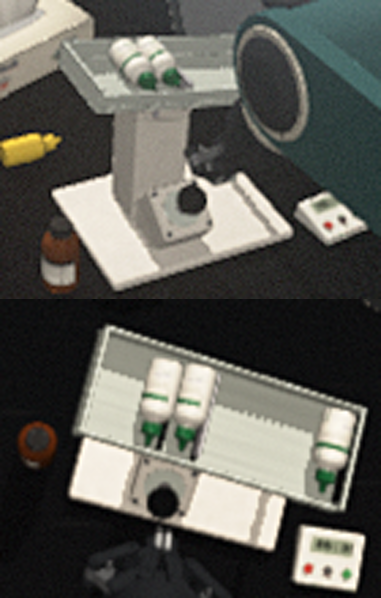

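The knob is fully back out at (190,196). One bottle lies at the low end at (333,440), and the other two have moved up to the front stop at (160,390) and (192,395). The bystanders haven't moved and the hand is clear.

```bash
python3 -c "from plant import ctrl;print(ctrl.sign_off())"
```

```text
the job is handed in; nothing more can be done
None
```

One bottle was dispensed, the plunger sprang fully back out, the other two bottles stayed in the queue and the bystanders did not move, but while bottoming the plunger the wrist force briefly read about 121 N, just over the 120 N limit, so the job may be failed on that.

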